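# Bring a tray of wet figures over the step of the drying platform

### The arm

A 6-joint arm with a two-finger parallel gripper is mounted at the origin on the work surface. World frame = base frame: x ahead of the robot, y to its left, z up, the work surface at z = 0. Lengths are in mm, angles in rad, forces in N, time in s.
With the tool pointing down it reaches from about 350 to 875 mm from the base axis. Payload 4.2 kg.
Tool frame: the origin (TCP) lies midway between the tips of the shut fingers; the grasp point (between the pads) lies 19 mm behind it (arm.grasp_offset is the distance from the TCP to the grasp point, in mm); z points along the fingers, y is the direction in which the jaws open and shut (so a half turn about z gives the same grasp; the last joint's range is limited). The gripper opens to 85 mm and grips with 20 to 120 N. Pads are 22 mm wide; open, the fingers measure 114 mm over their backs; the gripper's body (76 mm by 85 mm) begins 54 mm behind the grasp point. The pads swing forward as they close: fully open they stand 13 mm farther back than shut.
Start: joints at [1.418, 0.385, 0.008, 0, -1.194, -0.259], TCP at [250.129, 572.743, 231.312] pointing down, gripper open.
Joint ranges: [-3.14, 3.14], [-1.21, 2.06], [-1.07, 1.41], [-3.16, 2.05], [-2.99, -0.16], [-3.1, 3.1]. Speed limits (rad/s): [2.79, 2.79, 3.14, 3.14, 3.14, 3.14].

### API

Orientations are given as a unit quaternion [x, y, z, w].
In Python, from bench import arm gives the robot as it stands.
- The arm moves only by the tool move_arm, never from a script. Its argument "moves" is a list of rows, each an object with "gripper": the gripper's target within -1 to 1 (fully open at 1, half-way at 0, shut at -1); "xyz": the shift along the tool's x, y, z in cm, a list of three; "angular": the turn, a rotation vector about the tool's x, y, z in rad, a list of three. In form: [{"gripper": gripper, "xyz": [dx, dy, dz], "angular": [wx, wy, wz]}, ...]. A call has 1 to 10 rows; each row is the pose to reach, as a shift and turn from the pose commanded when the call began, along the tool's axes at that moment; what a row does not reach only later rows make up. A row lasts 1/8 s, in which the tool goes at most 62.5 mm and 10.7 degrees, less where a joint would pass 70% of its speed; a pose out of reach is approached as far as the arm can. A call with a gripper value outside its range is refused whole. The fingers move at their own pace and stop on an object; the grip force is fixed at half the most. Time passes only in rows, so rows that repeat a pose let the fingers close. It gives the time, the measured TCP pose, the force and the opening at its end, in the units of the state.
- arm.read_state(): the state, without advancing time (a new reading comes with each control period).
- arm.get_image(name): name is "side" or "top" or "wrist"; returns (picture, depth): 420x560x3 uint8, blue, green, red; 420x560 float32, mm along the optical axis (not along the pixel's ray), 0 where there is no reading.
- arm.get_calibration(name): a dict with "camera_matrix" (3x3 intrinsics, pixels), "k1" (the pictures are not rectified: a ray, as slopes to the right and down, at radius r is drawn at 1 + k1 r^2 times it, then the intrinsics apply), "R" (3x3) and "t" (3): a world point X has camera coordinates R X + t. Camera axes: x right, y down, z forward; pixel columns grow to the right and rows downward; lengths in mm; the calibration is good to about 2 mm. A picture is of the moment at which its call begins: read the wrist's pose just before it. get_calibration takes no time and is no camera call; for the wrist camera it gives the pose at the moment of the call.
- arm.job_done(): hands the job in, once; it reports no verdict.
The state is a dict: "clock": time; "joints": joint angles; "joint_vel": joint speeds; "joint_efforts": joint torques, N m; "position": TCP position; "ee_rot": TCP orientation; "contact_force": force on the tool from outside, world axes, zero at the start; "wrist_torque": the same for the moment, N m; "gripper_width": finger opening in mm.
Only numpy, scipy, OpenCV 4.12 (cv2) and the standard library are available. Lean on these libraries where they do the work, as an engineer would, in place of code of your own. Each camera call takes 0.05 s, during which the arm holds its last target. There are 200 camera calls.

### The job

Put the blue tray of freshly painted figures on the drying platform without carrying it: lift only its leading edge onto the step and let it rest there, its rear end still on the table, with the gripper clear, then push the tray from behind, over the step and square along the deck, until it has pressed the rubber buffer fully in. Go gently: do not ram the step or force the stop, do not touch the figures or tip any of them over, never tip the tray steeply or lift its rear end clear of what carries it, keep the robot off the stop, and leave everything else on the table where it is.

Things in the scene. Friction and masses are not known exactly. Their poses are not given: they have to be found in the camera images.
- platform: Fixed low drying platform: an aluminium deck 270 long, 200 wide, its top 16 above the table, with a grey fan box (140 high) at its far end. Origin: middle of the deck's front edge (the step), at table height. x points level, from the step inwards over the deck to the fan box (world +y, give or take 0.2 rad); z up. Deck top is z = 16.
- kick_strip: Black rubber strip fixed along the foot of the step's upright face: 200 wide, 12 high, standing 3 out in front of the step. Origin: middle of its foot, on its outer face; axes as the platform.
- stop_unit: Steel base plate of the stop at the far end of the deck: 50 by 100, 8 thick. Origin: mid front edge of its underside, 219 from the step; axes as the platform. It carries a clamp block and, before that, a rubber buffer bar. The clamp was set by hand somewhere within a 30 span, is not measured, and does not yield.
- buffer (a joint): How far the rubber buffer bar (120 wide, 8 thick, face upright, 13 to 31 above the deck) is pushed in along the platform's x: 0 fully out, 0.012 m fully in, a hard end. It resists with a steady 8 N and stays where pushed, no spring. Its face stands 173 to 203 from the step when out, 185 to 215 when fully in, by how the clamp was set.
- tray: Blue open plastic tray holding three wet figures: 160 long (x), 130 wide (y), 50 high, walls and floor 5 thick, plain upright walls; 0.45 to 0.7 kg. It starts flat on the table in front of the step, its +x end (the leading end) 30 to 80 from the step and facing it, up to 0.12 rad askew. Origin: centre of its underside; z up.
- tray_front (a point): Middle of the lower outer edge of the tray's leading (+x) wall; the wall's top is 50 above it. The inside of the tray is empty for at least 45 behind the leading wall.
- tray_rear (a point): Middle of the lower outer edge of the tray's trailing (-x) wall.
- figure0: Small white and yellow figure, freshly painted, standing loose in the rear part of the tray on a round foot 30 across; 43 high. Origin: centre of its foot; z up.
- figure1: Small white and yellow figure, freshly painted, standing loose in the rear part of the tray on a round foot 30 across; 43 high. Origin: centre of its foot; z up.
- figure2: Small white and yellow figure, freshly painted, standing loose in the rear part of the tray on a round foot 30 across; 43 high. Origin: centre of its foot; z up.
- glue_bottle: Bystander: white upright glue bottle, 44 across, 110 high. Origin: centre of its underside; stands beside the platform or the tray's way.
- jar_a: Bystander: small glass jar, 50 across, 65 high. Origin: centre of its underside; stands beside the platform or the tray's way.
- jar_b: Bystander: small glass jar, 50 across, 65 high. Origin: centre of its underside; stands beside the platform or the tray's way.
- paint_dish: Bystander: shallow white dish, 70 across, 20 high. Origin: centre of its underside; stands beside the platform or the tray's way.
- tape_roll: Bystander: roll of tape lying flat, 70 across, 18 high. Origin: centre of its underside; stands beside the platform or the tray's way.
- paint_brush: Bystander: paint brush lying on the table, 160 long. Origin: centre of its underside; stands beside the platform or the tray's way.
Things that resemble listed ones, but are neither listed nor needed, are in the scene too. Leave any orange, pink or turquoise look-alike of the figure0 alone.

How it is judged (in metres and radians):
On the way:
1. the tray's leading edge rests on the deck at least 8 mm past the step, its rear end still on the table, and the fingers are off it (x of tray_front in the frame of platform above 0.008 m and height (world z) of tray_front between 0.012 and 0.032 m and height (world z) of tray_rear below 0.006 m and contact force between the fingers and tray below 0.2 N and linear speed of tray below 0.02 m/s), for 0.2 s.
At the end, for the whole second after the job is handed in: The tray lies flat on the deck (within 0.04 rad, both ends at deck height), wholly past the step, square to the platform within 0.12 rad and within 40 mm of its middle line, at rest; the buffer is pushed in by more than 10.5 of its 12 mm; all three figures stand upright (value of joint buffer above 0.0105 m and height (world z) of tray_front between 0.0135 and 0.021 m and height (world z) of tray_rear between 0.0135 and 0.021 m and angle between tray's own z axis and vertical below 0.04 rad and x of tray_rear in the frame of platform above 0.01 m and angle between the x axis of tray and the x axis of platform, either way round below 0.12 rad and y of tray in the frame of platform between -0.04 and 0.04 m and linear speed of tray below 0.01 m/s and angle between each of figure0, figure1, figure2's own z axis and vertical below 0.3 rad); the robot touches nothing.
It fails at once if the tray is rammed against the step (more than 25 N on the kick strip) (contact force between tray and kick_strip above 25 N).
It fails at once if the stop is forced (more than 35 N from the tray), or touched by the robot (contact force between tray and stop_unit above 35 N or contact force between any of the arm, the fingers and stop_unit above 1 N).
It fails at once if the tray is carried (rear end more than 34 mm above the table) or tipped more than 0.35 rad (height (world z) of tray_rear above 0.034 m or angle between tray's own z axis and vertical above 0.35 rad).
It fails at once if a figure is touched by the fingers or falls over (contact force between the fingers and figure0 above 0.3 N or contact force between the fingers and figure1 above 0.3 N or contact force between the fingers and figure2 above 0.3 N or angle between any of figure0, figure1, figure2's own z axis and vertical above 0.7 rad).
It fails at once if a bystander is moved by more than 25 mm (distance of any of glue_bottle, jar_a, jar_b, paint_dish, tape_roll, paint_brush from where it was at the start of the episode above 0.025 m).
It also fails if it takes over 58 s, if anything falls off the work surface, if the arm or the gripper's body presses on something with over 40 N, if the wrist force passes 120 N, or if a joint passes its speed limit or range.

## Working session

There is one attempt and no reset: what is moved stays moved. The work goes in short steps, Python scripts to look and compute and a tool call to move; the robot and the scene stay as the last step left them, time stands still between calls to the robot, and variables do not carry over. Pictures are saved under pics/ and viewed, about 8 in all and at most 12, crops included, and the job is handed in when it is done.

Besides the shell and the picture viewer there is one more tool, called after "Call:" as a command line: name --argument value ..., lists and objects as JSON in quotes. move_arm: Moves the arm, as the interface text tells. Its arguments: {"type":"object","properties":{"moves":{"type":"array","items":{"type":"object","properties":{"gripper":{"type":"number"},"xyz":{"type":"array","items":{"type":"number"}},"angular":{"type":"array","items":{"type":"number"}}}}}},"required":["moves"]}

```bash
mkdir -p pics; cat > h.py <<'E'
import numpy as np, cv2
from bench import arm
def snap(n,f=None):
    c=arm.get_calibration(n); im,d=arm.get_image(n)
    if f: cv2.imwrite('pics/'+f,im)
    return im,d,c
def world(c,u,v,d):
    K=np.array(c['camera_matrix'],float); k=c['k1']
    uv=np.stack([np.ravel(u),np.ravel(v)],1).astype(float)
    x=cv2.undistortPoints(uv[:,None],K,np.array([k,0,0,0,0.]))[:,0]
    d=np.ravel(d); P=np.c_[x*d[:,None],d]
    return (P-np.array(c['t']))@np.array(c['R'])
def onplane(c,u,v,z):
    a=world(c,u,v,np.full(np.size(u),100.)); b=world(c,u,v,np.full(np.size(u),200.))
    s=(z-a[:,2])/(b[:,2]-a[:,2]); return a+s[:,None]*(b-a)
def proj(c,X):
    K=np.array(c['camera_matrix'],float);R=np.array(c['R']);t=np.array(c['t'],float)
    p=cv2.projectPoints(np.atleast_2d(X).astype(float),cv2.Rodrigues(R)[0],t,K,np.array([c['k1'],0,0,0,0.]))[0]
    return p[:,0]
E
python3 - <<'E'
from h import *
s=arm.read_state(); print(s)
for n in('top','side'): 
    im,d,c=snap(n,n+'0.png'); print(c,(d>0).mean())
    np.savez(n+'0.npz',im=im,d=d)
E
```

```text
{'clock': 0.0, 'joints': array([ 1.41761256e+00,  3.85549322e-01,  6.60536104e-03, -4.90720931e-04,
       -1.19401592e+00, -2.58619306e-01]), 'joint_vel': array([-0.00056946, -0.00089249, -0.00089694,  0.00021578, -0.00109236,
        0.00034815]), 'joint_efforts': array([ 3.09178749e-04, -3.92287838e+01,  1.88400525e+01,  4.18626085e+00,
       -4.73444990e-03,  7.58663425e-07]), 'position': array([249.90171051, 572.21267492, 230.21918402]), 'ee_rot': array([ 9.78857954e-01, -2.04538222e-01, -1.70732350e-04,  1.09229084e-03]), 'contact_force': array([ 0.47989893,  0.07962678, -0.10632766]), 'wrist_torque': array([-0.03240383,  0.00999335, -0.00687125]), 'gripper_width': 85.37871966220624}
{'camera_matrix': array([[485.66772166,   0.        , 288.24408918],
       [  0.        , 485.66772166, 208.66799927],
       [  0.        ,   0.        ,   1.        ]]), 'k1': -0.07288990718189291, 'R': array([[ 0.00747533, -0.99993308, -0.00882971],
       [-0.99628464, -0.00668988, -0.08586128],
       [ 0.08579647,  0.00943875, -0.99626797]]), 't': array([ 18.36833139, 567.55366977, 920.01824666])} 0.9959906462585034
{'camera_matrix': array([[428.40577701,   0.        , 272.24835162],
       [  0.        , 428.40577701, 211.07158201],
       [  0.        ,   0.        ,   1.        ]]), 'k1': -0.017165015510442163, 'R': array([[ 0.99249602, -0.12061494, -0.02009175],
       [-0.09703929, -0.67696765, -0.72958767],
       [ 0.07439771,  0.72606255, -0.68359209]]), 't': array([-577.69805211,  107.60670553,  715.84750164])} 0.9958333333333333
```

View pics/top0.png

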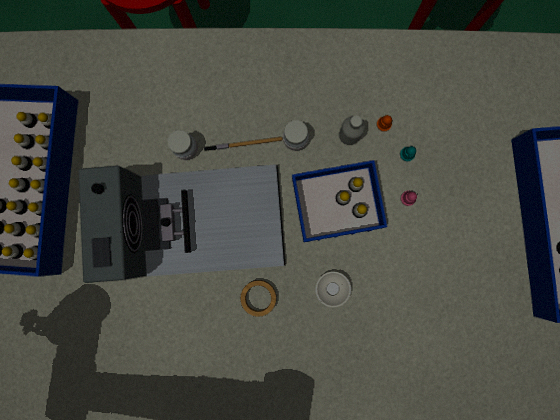

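View pics/side0.png

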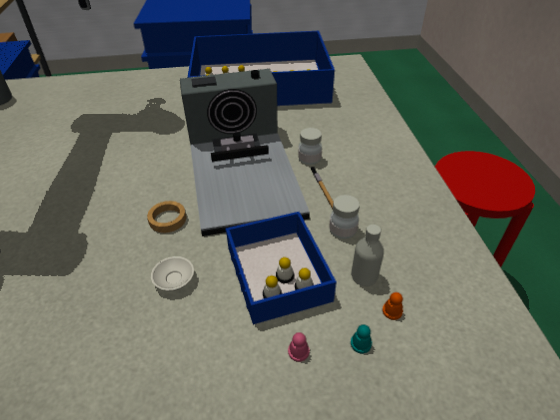

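The top view shows the platform deck at (145–285, 165–270) and the step at u≈283. The task's tray is at (293–387, 161–241), with three figures at its rear (right) end. Possible confusions:
- Big blue crates at (35,180) and (540,220): neither is in front of the step.
- Orange (385,122), turquoise (408,153) and pink (409,197) look-alikes: all outside the tray.

I choose the blue tray at (340,200), and will measure it now.

```bash
cat > meas.py <<'E'
from h import *
def points(n):
    im,d,c=snap(n); v,u=np.nonzero(d>0); P=world(c,u,v,d[v,u]); hsv=cv2.cvtColor(im,cv2.COLOR_BGR2HSV)[v,u]
    return im,d,c,P,hsv,u,v
def rect(P): 
    r=cv2.minAreaRect(P[:,:2].astype(np.float32)); return r[0],r[1],cv2.boxPoints(r)
if __name__=='__main__':
  for n in('top','side'):
    im,d,c,P,h,u,v=points(n)
    print(n)
    t=(abs(P[:,2])<4)&(P[:,0]>300)&(P[:,0]<700)&(abs(P[:,1])<300); print('table z',np.median(P[t,2]))
    roi=(abs(P[:,0]-500)<200)&(P[:,1]>-330)&(P[:,1]<120)
    b=roi&(h[:,0]>105)&(h[:,0]<130)&(h[:,1]>150)&(P[:,2]>44)&(P[:,2]<56)
    print('rim',b.sum(),np.median(P[b,2]),rect(P[b]))
    dk=(P[:,2]>12)&(P[:,2]<20)&(h[:,1]<80)&(P[:,1]>0)&(P[:,1]<320)&(P[:,0]>360)&(P[:,0]<600)
    m=np.zeros(d.shape,np.uint8); m[v[dk],u[dk]]=1; m=cv2.morphologyEx(m,cv2.MORPH_OPEN,np.ones((3,3)))
    k,l,s,_=cv2.connectedComponentsWithStats(m); i=1+s[1:,4].argmax(); k=l[v,u]==i
    print('deck',k.sum(),np.median(P[k,2]),rect(P[k]))
    y=roi&(h[:,0]>20)&(h[:,0]<32)&(h[:,1]>150)&(P[:,2]>25)&(P[:,2]<60)
    m[:]=0;m[v[y],u[y]]=1;k,l,s,cc=cv2.connectedComponentsWithStats(m)
    for i in range(1,k):
      q=l[v,u]==i
      if q.sum()>8: print('fig',q.sum(),P[q].mean(0).round(1))
    bf=(P[:,2]>40)&(P[:,2]<50)&(P[:,0]>400)&(P[:,0]<560)&(P[:,1]>60)&(P[:,1]<220)
    if bf.sum(): print('bufz',bf.sum(),rect(P[bf]))
E
python3 meas.py
```

```text
top
table z -0.14479703143902706
rim 772 49.60735909194355 ((581.3432006835938, -74.10684967041016), (130.81871032714844, 159.2771759033203), array([[ 502.60934  ,   -7.6112204],
       [ 531.4156   , -164.26184  ],
       [ 660.077    , -140.60248  ],
       [ 631.2708   ,   16.048141 ]], dtype=float32))
deck 8079 15.86634473139242 ((523.882080078125, 171.28829956054688), (157.13990783691406, 273.7935485839844), array([[433.37106, 300.60077],
       [457.88425,  27.90681],
       [614.39307,  41.97583],
       [589.8799 , 314.6698 ]], dtype=float32))
fig 71 [ 618.  -109.9   44.2]
fig 76 [591.5 -84.7  43.9]
fig 77 [ 566.6 -117.6   43.8]
bufz 161 ((520.7813110351562, 216.666748046875), (78.20822143554688, 8.778170585632324), array([[481.51517, 219.22966],
       [481.9241 , 210.46101],
       [560.0475 , 214.10384],
       [559.63855, 222.87248]], dtype=float32))
side
table z -0.06613140463262777
rim 1261 48.898377185254176 ((580.8532104492188, -75.69425964355469), (131.41111755371094, 163.16526794433594), array([[ 501.3182   ,   -7.5243998],
       [ 531.1996   , -167.93016  ],
       [ 660.3882   , -143.86412  ],
       [ 630.50684  ,   16.541641 ]], dtype=float32))
deck 5441 15.359793801229749 ((525.155517578125, 171.13336181640625), (159.70065307617188, 274.9818115234375), array([[433.52603 , 301.07126 ],
       [457.7028  ,  27.154335],
       [616.78503 ,  41.195465],
       [592.6083  , 315.1124  ]], dtype=float32))
fig 96 [590.8 -90.2  43.1]
fig 104 [ 617.4 -115.3   43. ]
fig 108 [ 566.6 -123.2   43.3]
bufz 174 ((520.68359375, 214.41551208496094), (77.04480743408203, 10.552403450012207), array([[481.9451 , 217.75377],
       [482.47415, 207.21465],
       [559.4221 , 211.07726],
       [558.89307, 221.61638]], dtype=float32))
```

```bash
sed -i 's/(P\[:,0\]<600)/(P[:,0]<680)/' meas.py; cat >> h.py <<'E'
from scipy.spatial.transform import Rotation as Ro
def toolR(yaw): # tool down, tool x at world angle yaw
    return Ro.from_matrix(np.array([[np.cos(yaw),np.sin(yaw),0],[np.sin(yaw),-np.cos(yaw),0],[0,0,-1.]]))
def delta(pos,R):
    s=arm.read_state(); R0=Ro.from_quat(s['ee_rot'])
    print('xyz cm',(R0.inv().apply(np.array(pos)-s['position'])/10).round(2),'ang',(R0.inv()*R).as_rotvec().round(3))
E
python3 meas.py | grep -A5 deck
python3 -c "
from h import *
delta([567.4,2,160],toolR(.182))"
```

```text
deck 11492 15.868870688706416 ((545.6190185546875, 173.23187255859375), (201.88031005859375, 273.2999572753906), array([[433.34427 , 300.7329  ],
       [456.75552 ,  28.437511],
       [657.8938  ,  45.730835],
       [634.48254 , 318.02625 ]], dtype=float32))
fig 71 [ 618.  -110.    44.3]
fig 76 [591.5 -84.6  44.1]
--
deck 7334 15.360027514128404 ((545.28955078125, 173.91012573242188), (200.40370178222656, 277.3924865722656), array([[433.45795 , 303.41205 ],
       [457.46967 ,  27.06078 ],
       [657.12115 ,  44.408203],
       [633.10944 , 320.75946 ]], dtype=float32))
fig 96 [590.8 -90.3  43.2]
fig 104 [ 617.4 -115.3   43. ]
xyz cm [51.92 39.58  7.13] ang [ 0.001  0.    -0.594]
```

Call:
move_arm --moves '[{"gripper":0,"xyz":[5,4,0],"angular":[0,0,-0.06]},{"gripper":0,"xyz":[10,8,0],"angular":[0,0,-0.12]},{"gripper":0,"xyz":[15,11.5,0],"angular":[0,0,-0.18]},{"gripper":0,"xyz":[20,15.2,0],"angular":[0,0,-0.24]},{"gripper":0,"xyz":[25,19,0],"angular":[0,0,-0.3]},{"gripper":0,"xyz":[30,22.8,0],"angular":[0,0,-0.36]},{"gripper":0,"xyz":[35,26.6,0],"angular":[0,0,-0.42]},{"gripper":0,"xyz":[40,30.4,0],"angular":[0,0,-0.48]},{"gripper":0,"xyz":[45,34.2,0],"angular":[0,0,-0.54]},{"gripper":0,"xyz":[48,36.6,0],"angular":[0,0,-0.594]}]'

```text
clock: 1.55
position: [544.4, 42.8, 231.3]
ee_rot: [0.996, 0.091, 0.0, 0.0]
contact_force: [-0.5, 0.7, 0.3]
gripper_width: 42.9
```

```bash
python3 -c "
from h import *
print(arm.read_state())
delta([567.4,2,110],toolR(.182))"
```

```text
{'clock': 1.55, 'joints': array([ 3.75482740e-01,  2.50567215e-01, -1.87330562e-01,  9.81308046e-05,
       -1.13274261e+00,  1.37735118e+00]), 'joint_vel': array([-0.61992217,  0.20205996,  0.27250242, -0.00364364, -0.07031408,
        1.05112952]), 'joint_efforts': array([ 1.47247788e+00, -3.30741584e+01,  1.76836950e+01,  4.10732612e+00,
       -5.68941279e-03, -6.45215213e-01]), 'position': array([544.3589754 ,  42.78240353, 231.31486164]), 'ee_rot': array([9.95858753e-01, 9.09138985e-02, 8.73049545e-05, 2.07672866e-05]), 'contact_force': array([-0.53676723,  0.67546533,  0.31971575]), 'wrist_torque': array([ 0.03353027, -0.04563553, -0.02182173]), 'gripper_width': 42.893534080653254}
xyz cm [ 1.53  4.43 12.13] ang [ 0. -0.  0.]
```

Call:
move_arm --moves '[{"gripper":0,"xyz":[0,0,0],"angular":[0,0,0]},{"gripper":0,"xyz":[0,0,0],"angular":[0,0,0]},{"gripper":0,"xyz":[0,0,0],"angular":[0,0,0]}]'

```text
clock: 1.92
position: [543.2, 46.1, 231.4]
ee_rot: [0.996, 0.092, 0.0, -0.0]
contact_force: [0.6, -0.2, 1.2]
gripper_width: 43.1
```

```bash
python3 -c "
from h import *
print(arm.read_state()['position'])
delta([567.4,2,130],toolR(.182))"
```

```text
[543.15505654  46.10867964 231.44224084]
xyz cm [ 1.58  4.78 10.14] ang [-0.    -0.     0.002]
```

Call:
move_arm --moves '[{"gripper":0,"xyz":[0.8,2.4,5],"angular":[0,0,0]},{"gripper":0,"xyz":[1.58,4.78,10.1],"angular":[0,0,0]},{"gripper":0,"xyz":[1.58,4.78,10.1],"angular":[0,0,0]},{"gripper":0,"xyz":[1.58,4.78,10.1],"angular":[0,0,0]}]'

```text
clock: 2.42
position: [568.6, 2.1, 131.8]
ee_rot: [0.996, 0.092, 0.001, 0.0]
contact_force: [0.4, -0.1, 1.8]
gripper_width: 42.4
```

```bash
python3 - <<'E'
from h import *
im,d,c=snap('wrist','w1.png')
v,u=np.nonzero(d>0);P=world(c,u,v,d[v,u]);h=cv2.cvtColor(im,cv2.COLOR_BGR2HSV)[v,u]
b=(h[:,0]>105)&(h[:,0]<130)&(h[:,1]>130)&(P[:,2]>46)&(P[:,2]<54)
from meas import rect
print(b.sum(),np.median(P[b,2]),rect(P[b]))
t=(abs(P[:,2])<6); print('table',np.median(P[t,2]),t.sum())
print(arm.read_state()['position']); print(proj(c,[[567,5,50],[567,37,16]]))
E
```

```text
4350 50.31592126142276 ((581.3771362304688, -75.39329528808594), (131.7312774658203, 160.44891357421875), array([[ 501.8943   ,   -8.6345825],
       [ 531.3707   , -166.35266  ],
       [ 660.86     , -142.15201  ],
       [ 631.38354  ,   15.566071 ]], dtype=float32))
table 0.5277400270008896 103905
[568.92444773   2.2917304  132.49288735]
[[274.00540232 219.8093146 ]
 [239.09636147 200.28196653]]
```

View pics/w1.png

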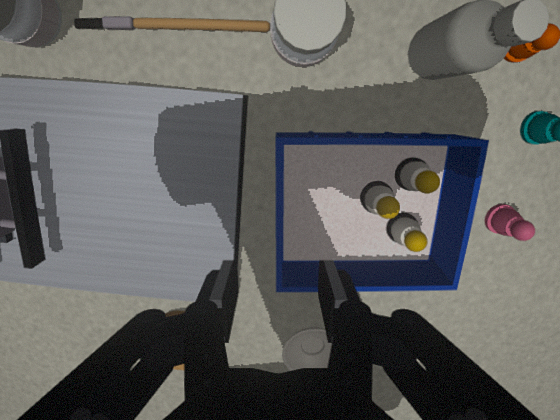

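Wrist view: the tray's front wall is at u≈280, the deck edge at u≈242, and the three figures are at (425,180), (385,205) and (412,238). The inside of the tray behind the front wall is clear. The tray pose agrees with the top and side views within 2 mm, so I'll go down and grasp the front wall.

```bash
python3 -c "
from h import *
delta([567,1.2,21],toolR(.184))"
```

```text
xyz cm [-0.25  0.07 11.15] ang [ 0.    -0.004  0.   ]
```

Call:
move_arm --moves '[{"gripper":0,"xyz":[-0.2,0.07,3],"angular":[0,0,0]},{"gripper":0,"xyz":[-0.2,0.07,6],"angular":[0,0,0]},{"gripper":0,"xyz":[-0.2,0.07,8],"angular":[0,0,0]},{"gripper":0,"xyz":[-0.2,0.07,10],"angular":[0,0,0]},{"gripper":0,"xyz":[-0.2,0.07,11.1],"angular":[0,0,0]},{"gripper":0,"xyz":[-0.2,0.07,11.1],"angular":[0,0,0]},{"gripper":0,"xyz":[-0.2,0.07,11.1],"angular":[0,0,0]}]'

```text
clock: 3.35
position: [566.9, 0.5, 20.6]
ee_rot: [0.996, 0.091, 0.001, -0.0]
contact_force: [-1.0, 0.7, 0.5]
gripper_width: 42.7
```

Call:
move_arm --moves '[{"gripper":-0.4,"xyz":[0,0,0],"angular":[0,0,0]},{"gripper":-0.7,"xyz":[0,0,0],"angular":[0,0,0]},{"gripper":-0.8,"xyz":[0,0,0],"angular":[0,0,0]},{"gripper":-1,"xyz":[0,0,0],"angular":[0,0,0]},{"gripper":-1,"xyz":[0,0,0],"angular":[0,0,0]},{"gripper":-1,"xyz":[0,0,0],"angular":[0,0,0]}]'

```text
clock: 4.1
position: [566.1, 0.2, 19.6]
ee_rot: [0.996, 0.091, 0.0, -0.0]
contact_force: [-2.1, 1.7, 3.8]
gripper_width: 4.4
```

```bash
cat > plan.py <<'E'
from h import *
S=np.array([557.2,37.3,0]); PY=0.087
px=np.array([-np.sin(PY),np.cos(PY),0]); py=np.array([-np.cos(PY),-np.sin(PY),0])
def tray(rear,yaw,pitch):  # rear lower edge, nose-up pitch; tray x at world pi/2+yaw
    M=np.eye(4); M[:3,:3]=(Ro.from_euler('z',np.pi/2+yaw)*Ro.from_euler('y',-pitch)).as_matrix(); M[:3,3]=rear; return M
def tool(s):
    M=np.eye(4); M[:3,:3]=Ro.from_quat(s['ee_rot']).as_matrix(); M[:3,3]=s['position']; return M
def show(T0,T1,A):   # tool move bringing tray A from T0 to T1
    D=np.linalg.inv(A)@T1@np.linalg.inv(T0)@A
    print((D[:3,3]/10).round(2),Ro.from_matrix(D[:3,:3]).as_rotvec().round(3))
yaw0=.184; r0=np.array([566.8,4,0])-160*np.array([-np.sin(yaw0),np.cos(yaw0),0])
T0=tray(r0,yaw0,0)
E
python3 - <<'E'
from plan import *
A=tool(arm.read_state()); np.save('A.npy',A)
for p in(.06,.12,.17): show(T0,tray(r0,yaw0,p),A)
TA=tray(r0,yaw0,.17); A2=TA@np.linalg.inv(T0)@A
rx,ry=(r0-S)@px,(r0-S)@py; print('rear',rx,ry)
for k in(.25,.5,.75,1):
    r=S+px*(rx+(-140-rx)*k)+py*(ry+(-8-ry)*k); show(TA,tray(r,yaw0+(PY-yaw0)*k,.17),A2)
TB=tray(r,PY,.17); A3=TB@np.linalg.inv(TA)@A2; 
for p in (.14,.11,.10): show(TB,tray(r,PY,p),A3)
E
```

```text
[ 0.    0.15 -0.93] [ 0.06 -0.    0.  ]
[ 0.    0.35 -1.86] [ 0.12 -0.    0.  ]
[ 0.    0.56 -2.62] [ 0.17 -0.    0.  ]
rear -193.25607242348863 -22.165918519460284
[ 0.14 -1.34  0.23] [-0.     0.004  0.024]
[ 0.28 -2.67  0.46] [-0.     0.008  0.048]
[ 0.42 -3.99  0.69] [-0.     0.012  0.072]
[ 0.56 -5.3   0.91] [-0.     0.016  0.096]
[-0.   -0.05  0.47] [-0.03  0.   -0.  ]
[-0.   -0.09  0.94] [-0.06  0.   -0.  ]
[-0.  -0.1  1.1] [-0.07  0.   -0.  ]
```

Call:
move_arm --moves '[{"gripper":-1,"xyz":[0,0.05,-0.31],"angular":[0.02,0,0]},{"gripper":-1,"xyz":[0,0.1,-0.62],"angular":[0.04,0,0]},{"gripper":-1,"xyz":[0,0.15,-0.93],"angular":[0.06,0,0]},{"gripper":-1,"xyz":[0,0.22,-1.24],"angular":[0.08,0,0]},{"gripper":-1,"xyz":[0,0.28,-1.55],"angular":[0.1,0,0]},{"gripper":-1,"xyz":[0,0.35,-1.86],"angular":[0.12,0,0]},{"gripper":-1,"xyz":[0,0.45,-2.2],"angular":[0.142,0,0]},{"gripper":-1,"xyz":[0,0.56,-2.62],"angular":[0.17,0,0]},{"gripper":-1,"xyz":[0,0.56,-2.62],"angular":[0.17,0,0]},{"gripper":-1,"xyz":[0,0.56,-2.62],"angular":[0.17,0,0]}]'

```text
clock: 5.35
position: [567.0, -6.0, 45.4]
ee_rot: [0.992, 0.091, -0.008, -0.084]
contact_force: [1.0, -0.2, -2.1]
gripper_width: 4.3
```

```bash
python3 - <<'E'
from plan import *
s=arm.read_state();print(s['gripper_width'],s['contact_force'])
B=tool(s);A=np.load('A.npy'); D=np.linalg.inv(A)@B; print((D[:3,3]/10).round(2),Ro.from_matrix(D[:3,:3]).as_rotvec().round(3))
snap('side','s1.png')
E
```

```text
4.330741486323904 [ 0.98786206 -0.18487205 -2.13638759]
[-0.02  0.62 -2.58] [ 0.169 -0.     0.   ]
```

View pics/s1.png

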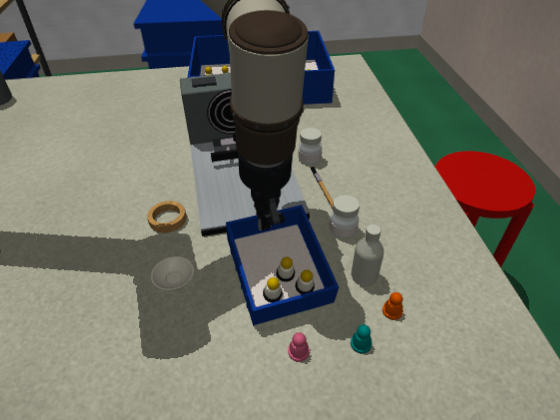

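The front is lifted and all three figures stand at (286,268), (272,290) and (306,281). Next I advance and square the tray over the step.

Call:
move_arm --moves '[{"gripper":-1,"xyz":[0.03,-0.25,0.04],"angular":[0,0.001,0.005]},{"gripper":-1,"xyz":[0.08,-0.8,0.14],"angular":[0,0.002,0.014]},{"gripper":-1,"xyz":[0.14,-1.34,0.23],"angular":[0,0.004,0.024]},{"gripper":-1,"xyz":[0.21,-2,0.35],"angular":[0,0.006,0.036]},{"gripper":-1,"xyz":[0.28,-2.67,0.46],"angular":[0,0.008,0.048]},{"gripper":-1,"xyz":[0.35,-3.33,0.58],"angular":[0,0.01,0.06]},{"gripper":-1,"xyz":[0.42,-3.99,0.69],"angular":[0,0.012,0.072]},{"gripper":-1,"xyz":[0.49,-4.65,0.8],"angular":[0,0.014,0.084]},{"gripper":-1,"xyz":[0.54,-5.1,0.88],"angular":[0,0.015,0.092]},{"gripper":-1,"xyz":[0.56,-5.3,0.91],"angular":[0,0.016,0.096]}]'

```text
clock: 6.65
position: [562.6, 48.7, 45.5]
ee_rot: [0.995, 0.042, -0.004, -0.085]
contact_force: [-0.3, -1.7, -3.2]
gripper_width: 4.1
```

Call:
move_arm --moves '[{"gripper":-1,"xyz":[0,0,0],"angular":[0,0,0]},{"gripper":-1,"xyz":[0,0,0],"angular":[0,0,0]},{"gripper":-1,"xyz":[0,-0.02,0.23],"angular":[-0.015,0,0]},{"gripper":-1,"xyz":[0,-0.05,0.47],"angular":[-0.03,0,0]},{"gripper":-1,"xyz":[0,-0.07,0.7],"angular":[-0.045,0,0]},{"gripper":-1,"xyz":[0,-0.09,0.85],"angular":[-0.055,0,0]},{"gripper":-1,"xyz":[0,-0.09,0.85],"angular":[-0.055,0,0]}]'

```text
clock: 7.52
position: [562.5, 50.9, 37.2]
ee_rot: [0.997, 0.043, -0.003, -0.057]
contact_force: [0.3, 2.2, -2.2]
gripper_width: 4.0
```

```bash
python3 - <<'E'
from meas import *
from plan import *
s=arm.read_state();print(s['clock'],s['gripper_width'],s['contact_force'],s['position'])
im,d,c,P,h,u,v=points('top')
b=(h[:,0]>105)&(h[:,0]<130)&(h[:,1]>150)&(P[:,2]>35)&(P[:,2]<80)&(abs(P[:,0]-580)<110)&(P[:,1]<90)&(P[:,1]>-170)
q=P[b]-S; x=q@px;y=q@py
for nm,k in(('rear',x<x.min()+6),('front',x>x.max()-6)): print(nm,k.sum(),x[k].min(),x[k].max(),np.percentile(y[k],[1,99]),np.median(q[k,2]))
for sd,k in(('L',y>y.max()-4),('R',y<y.min()+4)): 
    print(sd,np.polyfit(x[k],y[k],1),np.polyfit(x[k],q[k,2],1))
E
```

```text
7.525 4.03160238832015 [ 0.26109379  2.2287728  -2.19515941] [562.48695114  50.92534766  37.18362797]
rear 257 -145.79593103566216 -139.79912406595028 [-69.63577321  54.39856717] 48.661087765518644
front 49 10.484528915534066 16.4824159589086 [22.2864366  56.26254329] 62.18571775915576
L [-7.00111992e-04  5.54585926e+01] [ 0.09456607 62.5311265 ]
R [-6.67247550e-03 -7.09653186e+01] [ 0.09854607 62.4551051 ]
```

Call:
move_arm --moves '[{"gripper":-1,"xyz":[0,-0.01,0.15],"angular":[-0.01,0,0]},{"gripper":-1,"xyz":[0,-0.01,0.15],"angular":[-0.01,0,0]},{"gripper":-0.6,"xyz":[0,-0.01,0.15],"angular":[-0.01,0,0]},{"gripper":-0.3,"xyz":[0,-0.01,0.15],"angular":[-0.01,0,0]},{"gripper":-0.1,"xyz":[0,-0.01,0.15],"angular":[-0.01,0,0]},{"gripper":-0.1,"xyz":[0,-0.01,0.15],"angular":[-0.01,0,0]},{"gripper":-0.1,"xyz":[0,-0.01,0.15],"angular":[-0.01,0,0]},{"gripper":-0.1,"xyz":[0,-0.01,0.15],"angular":[-0.01,0,0]},{"gripper":-0.1,"xyz":[0,-0.01,0.15],"angular":[-0.01,0,0]}]'

```text
clock: 8.7
position: [562.4, 51.0, 35.8]
ee_rot: [0.998, 0.042, -0.002, -0.052]
contact_force: [0.7, -0.3, 0.1]
gripper_width: 38.4
```

Call:
move_arm --moves '[{"gripper":-0.1,"xyz":[0,0,-1.5],"angular":[0,0,0]},{"gripper":-0.1,"xyz":[0,0,-4],"angular":[0,0,0]},{"gripper":-0.1,"xyz":[0,0,-8],"angular":[0,0,0]},{"gripper":-0.1,"xyz":[0,0,-13],"angular":[-0.09,0,0]},{"gripper":-0.1,"xyz":[0,0,-13],"angular":[-0.09,0,0]},{"gripper":-0.1,"xyz":[0,0,-13],"angular":[-0.09,0,0]}]'

```text
clock: 9.45
position: [563.3, 37.6, 165.7]
ee_rot: [0.999, 0.042, -0.0, -0.008]
contact_force: [0.5, 0.1, -0.4]
gripper_width: 38.5
```

```bash
cat > tr.py <<'E'
from meas import *
from plan import *
def tr(n='top',f=None):
    im,d,c,P,h,u,v=points(n)
    if f: cv2.imwrite('pics/'+f,im)
    b=(h[:,0]>105)&(h[:,0]<130)&(h[:,1]>150)&(P[:,2]>44)&(P[:,2]<90)&(abs(P[:,0]-570)<110)&(P[:,1]<230)&(P[:,1]>-170)
    q=P[b]-S; x=q@px;y=q@py
    for nm,k in(('rear',x<x.min()+5),('front',x>x.max()-5)): print(n,nm,k.sum(),x[k].min(),x[k].max(),np.percentile(y[k],[1,99]),np.median(q[k,2]))
    for sd,k in(('L',y>y.max()-4),('R',y<y.min()+4)): print(sd,np.polyfit(x[k],y[k],1),np.polyfit(x[k],q[k,2],1))
E
python3 - <<'E'
from tr import *
s=arm.read_state();print(s['clock'],s['gripper_width'],s['contact_force'],s['position'],s['joints'])
tr('top'); tr('side','s2.png')
# pushing stance behind the rear wall: platform x -180, lateral ..
E
```

```text
9.45 38.547999094355106 [ 0.54162432  0.12946967 -0.39941023] [563.28816487  37.58244606 165.71689258] [ 0.34512697  0.33904503 -0.23063418 -0.01828179 -0.99683331  1.32036818]
top rear 179 -145.9379648778976 -140.95307380012505 [-70.78333575  54.03290307] 49.36981651620617
top front 47 10.593345401489632 15.564570023946908 [18.3358721  56.16224187] 65.8421174221588
L [-7.09510688e-04  5.53684262e+01] [ 0.09023391 63.28815094]
R [-7.74456121e-03 -7.18652188e+01] [ 0.10908845 65.42096813]
side rear 319 -148.85704643756964 -143.86468516846534 [-69.86204932  55.2029871 ] 48.46501372610182
side front 228 8.563380691222603 13.549904374096581 [-66.83123664  51.34723419] 54.14381718353516
L [-2.56300139e-04  5.55848993e+01] [ 0.10034091 63.40513329]
R [-3.40684634e-03 -7.21082189e+01] [ 0.11308586 65.38206392]
```

View pics/s2.png

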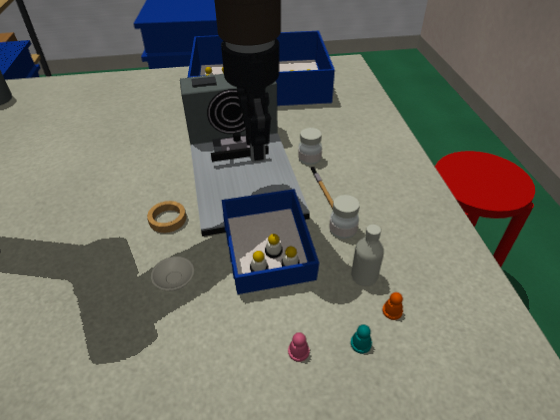

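The tray's nose rests on the step. Tilt is about 0.1 rad, yaw is square, the lateral offset is about −8 mm, and the figures stand at (273,243), (258,261) and (290,256). Before setting the push stance I check for obstacles behind the tray.

```bash
python3 - <<'E'
from tr import *
im,d,c,P,h,u,v=points('top')
q=P-S; x=q@px; y=q@py; 
k=(P[:,2]>12)&(abs(y)<150)&(x<60)&(x>-330)&~((h[:,0]>105)&(h[:,0]<130)&(h[:,1]>150))&(P[:,2]<130)
m=np.zeros(d.shape,np.uint8);m[v[k],u[k]]=1
n,l,s,_=cv2.connectedComponentsWithStats(m)
for i in range(1,n):
    g=l[v,u]==i
    if g.sum()>15: print(g.sum(),'x',x[g].min().round(),x[g].max().round(),'y',y[g].min().round(),y[g].max().round(),'z',P[g,2].max().round(), h[g].mean(0).round())
delta(S+px*-187+py*-8+[0,0,166],toolR(PY-np.pi/2))
delta(S+px*-187+py*-8+[0,0,16],toolR(PY-np.pi/2))
E
```

```text
399 x -169.0 -129.0 y -150.0 -129.0 z 114.0 [38. 25. 69.]
55 x -66.0 -46.0 y -150.0 -137.0 z 67.0 [ 41.  20. 100.]
138 x -274.0 -250.0 y -114.0 -91.0 z 48.0 [ 89. 252.  53.]
1621 x -118.0 9.0 y -66.0 51.0 z 69.0 [25. 52. 76.]
147 x -266.0 -243.0 y -26.0 -1.0 z 45.0 [169. 148.  90.]
1163 x -1.0 60.0 y 9.0 100.0 z 27.0 [102.  20. 106.]
246 x -123.0 -57.0 y 118.0 150.0 z 24.0 [27. 28. 65.]
118 x 23.0 60.0 y 124.0 150.0 z 23.0 [ 17. 159. 102.]
xyz cm [ 0.27 18.62 -0.46] ang [-0.01   0.014  1.568]
xyz cm [ 0.31 18.85 14.54] ang [-0.01   0.014  1.568]
```

Call:
move_arm --moves '[{"gripper":0.3,"xyz":[0.03,2,-0.4],"angular":[0,0,0.157]},{"gripper":1,"xyz":[0.06,4,-0.4],"angular":[0,0,0.314]},{"gripper":1,"xyz":[0.1,6,-0.4],"angular":[0,0,0.47]},{"gripper":1,"xyz":[0.1,8,-0.4],"angular":[0,0,0.63]},{"gripper":1,"xyz":[0.15,10,-0.4],"angular":[0,0,0.78]},{"gripper":1,"xyz":[0.2,12,-0.4],"angular":[0,0,0.94]},{"gripper":1,"xyz":[0.2,14,-0.4],"angular":[0,0,1.1]},{"gripper":1,"xyz":[0.25,16,-0.4],"angular":[0,0,1.25]},{"gripper":1,"xyz":[0.27,17.6,-0.4],"angular":[-0.005,0.007,1.4]},{"gripper":1,"xyz":[0.27,18.62,-0.46],"angular":[-0.01,0.014,1.568]}]'

```text
clock: 10.85
position: [581.6, -149.0, 165.5]
ee_rot: [0.735, -0.678, -0.0, 0.0]
contact_force: [1.0, -0.3, 0.1]
gripper_width: 85.5
```

Call:
move_arm --moves '[{"gripper":1,"xyz":[0,0,0],"angular":[0,0,0]},{"gripper":1,"xyz":[0,0,0],"angular":[0,0,0]},{"gripper":1,"xyz":[0,0,0],"angular":[0,0,0]}]'

```text
clock: 11.22
position: [582.1, -147.5, 166.7]
ee_rot: [0.738, -0.675, 0.001, -0.001]
contact_force: [-0.5, 0.2, 0.4]
gripper_width: 85.4
```

```bash
python3 - <<'E'
from tr import *
s=arm.read_state();print(s['clock'],s['contact_force'],s['joints'])
delta(S+px*-187+py*-8+[0,0,17],toolR(PY-np.pi/2))
E
```

```text
11.225 [-0.52438252  0.15897373  0.37502245] [ 2.11365675e-02  3.94370236e-01 -1.48016439e-01  1.18758255e-05
 -1.02665212e+00  6.82110459e-02]
xyz cm [ 0.07  0.1  14.97] ang [-0.002 -0.     0.002]
```

Call:
move_arm --moves '[{"gripper":1,"xyz":[0.07,0.1,4],"angular":[0,0,0]},{"gripper":1,"xyz":[0.07,0.1,8],"angular":[0,0,0]},{"gripper":1,"xyz":[0.07,0.1,12],"angular":[0,0,0]},{"gripper":1,"xyz":[0.07,0.1,14.5],"angular":[0,0,0]},{"gripper":1,"xyz":[0.07,0.1,14.5],"angular":[0,0,0]},{"gripper":1,"xyz":[0.07,0.1,14.5],"angular":[0,0,0]}]'

```text
clock: 11.98
position: [582.5, -148.6, 23.1]
ee_rot: [0.738, -0.675, 0.002, -0.001]
contact_force: [0.2, -0.4, -0.2]
gripper_width: 85.3
```

```bash
python3 - <<'E'
from tr import *
s=arm.read_state();p=s['position']-S;print(s['clock'],s['contact_force'],p@px,p@py,p[2])
snap('side','s3.png')
E
```

```text
11.975 [ 0.18336219 -0.43601221 -0.19938928] -187.39067667904934 -9.075241983407148 23.058049566827837
```

View pics/s3.png

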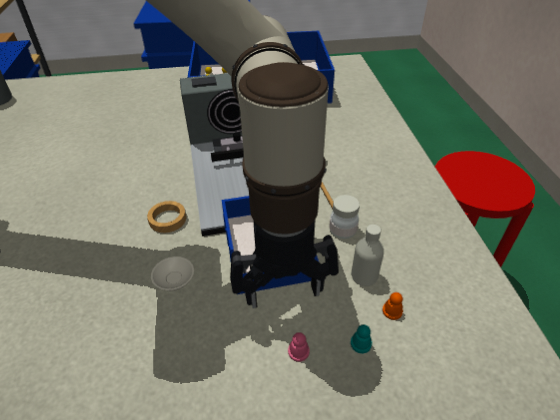

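The fingers are spread and low behind the rear wall, at (250,295) and (318,287), clear of the pink figure. I start the push.

Call:
move_arm --moves '[{"gripper":1,"xyz":[-0.6,0,0],"angular":[0,0,0]},{"gripper":1,"xyz":[-1.2,0,0],"angular":[0,0,0]},{"gripper":1,"xyz":[-1.7,0,0],"angular":[0,0,0]},{"gripper":1,"xyz":[-2,0,0],"angular":[0,0,0]},{"gripper":1,"xyz":[-2.3,0,0],"angular":[0,0,0]},{"gripper":1,"xyz":[-2.6,0,0],"angular":[0,0,0]},{"gripper":1,"xyz":[-2.9,0,0],"angular":[0,0,0]},{"gripper":1,"xyz":[-3.2,0,0],"angular":[0,0,0]},{"gripper":1,"xyz":[-3.5,0,0],"angular":[0,0,0]},{"gripper":1,"xyz":[-3.9,0,0],"angular":[0,0,0]}]'

```text
clock: 13.28
position: [577.9, -110.3, 21.8]
ee_rot: [0.737, -0.676, 0.001, -0.0]
contact_force: [0.3, -4.6, -1.4]
gripper_width: 85.3
```

Call:
move_arm --moves '[{"gripper":1,"xyz":[-0.4,0,0],"angular":[0,0,0]},{"gripper":1,"xyz":[-0.8,0,0],"angular":[0,0,0]},{"gripper":1,"xyz":[-1.2,0,0],"angular":[0,0,0]},{"gripper":1,"xyz":[-1.6,0,0],"angular":[0,0,0]},{"gripper":1,"xyz":[-2,0,0],"angular":[0,0,0]},{"gripper":1,"xyz":[-2.4,0,0],"angular":[0,0,0]},{"gripper":1,"xyz":[-2.8,0,0],"angular":[0,0,0]},{"gripper":1,"xyz":[-3.2,0,0],"angular":[0,0,0]},{"gripper":1,"xyz":[-3.6,0,0],"angular":[0,0,0]},{"gripper":1,"xyz":[-4,0,0],"angular":[0,0,0]}]'

```text
clock: 14.52
position: [574.8, -70.2, 22.4]
ee_rot: [0.738, -0.675, 0.001, -0.001]
contact_force: [-0.6, -6.8, 1.6]
gripper_width: 85.4
```

```bash
python3 - <<'E'
from tr import *
s=arm.read_state();p=s['position']-S;print(s['clock'],s['contact_force'],p@px,p@py,p[2])
tr('top')
E
```

```text
14.525 [-0.58267147 -6.79314869  1.62160392] -108.63621503485668 -8.192699374012765 22.353151138685398
top rear 1 -113.19540744085519 -113.19540744085519 [64.96937387 64.96937387] 87.07471349426586
top front 3 179.48335410941715 184.38649032828766 [-30.60722042  52.02889743] 45.64026967527261
L [-0.28697884 32.48468693] [-0.38462123 43.53735675]
R [ -0.08738232 -16.11211899] [ 0.12138822 22.38234834]tr.py:9: RankWarning: Polyfit may be poorly conditioned
  for sd,k in(('L',y>y.max()-4),('R',y<y.min()+4)): print(sd,np.polyfit(x[k],y[k],1),np.polyfit(x[k],q[k,2],1))
tr.py:9: RankWarning: Polyfit may be poorly conditioned
  for sd,k in(('L',y>y.max()-4),('R',y<y.min()+4)): print(sd,np.polyfit(x[k],y[k],1),np.polyfit(x[k],q[k,2],1))
tr.py:9: RankWarning: Polyfit may be poorly conditioned
  for sd,k in(('L',y>y.max()-4),('R',y<y.min()+4)): print(sd,np.polyfit(x[k],y[k],1),np.polyfit(x[k],q[k,2],1))
tr.py:9: RankWarning: Polyfit may be poorly conditioned
  for sd,k in(('L',y>y.max()-4),('R',y<y.min()+4)): print(sd,np.polyfit(x[k],y[k],1),np.polyfit(x[k],q[k,2],1))
```

Call:
move_arm --moves '[{"gripper":1,"xyz":[-0.25,0,0],"angular":[0,0,0]},{"gripper":1,"xyz":[-0.5,0,0],"angular":[0,0,0]},{"gripper":1,"xyz":[-0.75,0,0],"angular":[0,0,0]},{"gripper":1,"xyz":[-1.0,0,0],"angular":[0,0,0]},{"gripper":1,"xyz":[-1.25,0,0],"angular":[0,0,0]},{"gripper":1,"xyz":[-1.5,0,0],"angular":[0,0,0]},{"gripper":1,"xyz":[-1.75,0,0],"angular":[0,0,0]},{"gripper":1,"xyz":[-2,0,0],"angular":[0,0,0]},{"gripper":1,"xyz":[-2.25,0,0],"angular":[0,0,0]},{"gripper":1,"xyz":[-2.5,0,0],"angular":[0,0,0]}]'

```text
clock: 15.82
position: [573.3, -46.6, 23.6]
ee_rot: [0.738, -0.675, 0.002, -0.0]
contact_force: [0.9, -12.7, 6.0]
gripper_width: 85.9
```

```bash
python3 - <<'E'
from tr import *
s=arm.read_state();p=s['position']-S;print(s['clock'],s['contact_force'],p@px,p@py,p[2])
a,_,_=snap('side'); b,_,_=snap('top')
cv2.imwrite('pics/st4.png',np.hstack([cv2.resize(a[150:350,170:400],None,fx=1.7,fy=1.7),cv2.resize(b[110:310,130:360],None,fx=1.7,fy=1.7)]))
E
```

```text
15.825 [  0.85531539 -12.68836121   6.00757404] -85.0044022649506 -8.776631471213001 23.558736817048555
```

View pics/st4.png

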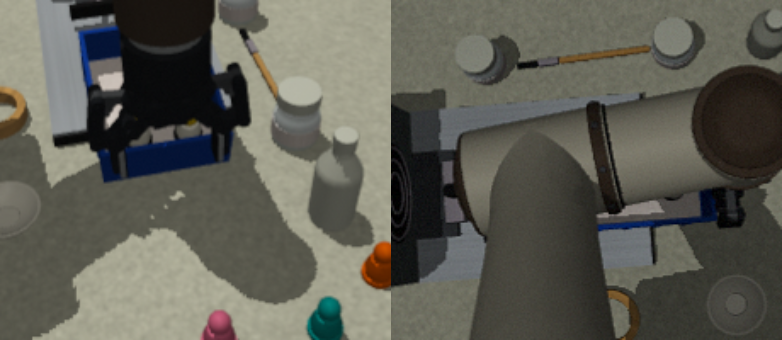

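The side crop shows the fingers on the rear wall and the tray steep over the step. The push is now 12.7 N with 6 N upward on the tool, so finger friction is holding down a rear end that wants to rise. I'll raise the fingers slowly so it can tip over gently.

Call:
move_arm --moves '[{"gripper":1,"xyz":[0,0,-0.15],"angular":[0,0,0]},{"gripper":1,"xyz":[0,0,-0.3],"angular":[0,0,0]},{"gripper":1,"xyz":[0,0,-0.45],"angular":[0,0,0]},{"gripper":1,"xyz":[0,0,-0.6],"angular":[0,0,0]},{"gripper":1,"xyz":[0,0,-0.75],"angular":[0,0,0]},{"gripper":1,"xyz":[0,0,-0.9],"angular":[0,0,0]}]'

```text
clock: 16.68
position: [572.1, -44.6, 30.6]
ee_rot: [0.737, -0.675, 0.0, -0.001]
contact_force: [0.0, -0.0, 0.5]
gripper_width: 85.3
```

```bash
cat > look.py <<'E'
from tr import *
s=arm.read_state();p=s['position']-S;print(s['clock'],s['contact_force'],p@px,p@py,p[2])
def pl():
    im,d,c,P,h,u,v=points('side')
    q=P-S;x=q@px;y=q@py
    k=(h[:,0]>105)&(h[:,0]<130)&(h[:,1]>150)&(h[:,2]>25)&(abs(y)<90)&(x>-180)&(x<180)&(P[:,2]<90)
    m=np.zeros(d.shape,np.uint8);m[v[k],u[k]]=1
    n,l,st,_=cv2.connectedComponentsWithStats(m); g=k&(l[v,u]>0)
    g=g&(st[:,4][l[v,u]]>30)
    b=g&(y>50)&(y<60)&(x<0); 
    r=g&(x<x[g].min()+22)
    print('rear blue: x',np.percentile(x[r],[2,50]),'z lo/hi',np.percentile(P[r,2],[2,98]),'y',np.percentile(y[r],[1,99]))
    t=g&(y>np.percentile(y[g],99)-5)   # left wall
    # rim of left wall: highest z per x-bin
    B=[(xx,np.percentile(P[t&(abs(x-xx)<5),2],95)) for xx in range(-100,180,10) if (t&(abs(x-xx)<5)).sum()>6]
    print('left rim',[(a,round(float(z))) for a,z in B])
    return im
if __name__=='__main__': pl()
E
python3 look.py
```

```text
16.675 [ 0.0018242  -0.00652951  0.48220747] -82.87266429536498 -7.691506730095562 30.60249652367971
rear blue: x [-95.52766137 -91.31862726] z lo/hi [44.10452853 89.33940006] y [-50.56023865  56.11132793]
left rim [(-70, 58), (30, 66), (40, 67), (50, 66), (60, 67), (70, 67), (80, 66), (90, 66)]
```

The force is back to zero and the left rim reads 66 mm along its length, so the tray has tipped flat. I'll push along the deck at an even pace.

Call:
move_arm --moves '[{"gripper":1,"xyz":[-0.3,0,0],"angular":[0,0,0]},{"gripper":1,"xyz":[-0.7,0,0],"angular":[0,0,0]},{"gripper":1,"xyz":[-1.1,0,0],"angular":[0,0,0]},{"gripper":1,"xyz":[-1.5,0,0],"angular":[0,0,0]},{"gripper":1,"xyz":[-1.9,0,0],"angular":[0,0,0]},{"gripper":1,"xyz":[-2.3,0,0],"angular":[0,0,0]},{"gripper":1,"xyz":[-2.7,0,0],"angular":[0,0,0]},{"gripper":1,"xyz":[-3.1,0,0],"angular":[0,0,0]},{"gripper":1,"xyz":[-3.5,0,0],"angular":[0,0,0]},{"gripper":1,"xyz":[-3.8,0,0],"angular":[0,0,0]}]'

```text
clock: 17.98
position: [568.9, -6.9, 30.7]
ee_rot: [0.737, -0.675, 0.001, -0.001]
contact_force: [0.6, -3.5, -1.3]
gripper_width: 85.5
```

Call:
move_arm --moves '[{"gripper":1,"xyz":[-0.4,0,0],"angular":[0,0,0]},{"gripper":1,"xyz":[-0.7,0,0],"angular":[0,0,0]},{"gripper":1,"xyz":[-1.1,0,0],"angular":[0,0,0]},{"gripper":1,"xyz":[-1.5,0,0],"angular":[0,0,0]},{"gripper":1,"xyz":[-1.9,0,0],"angular":[0,0,0]},{"gripper":1,"xyz":[-2.2,0,0],"angular":[0,0,0]},{"gripper":1,"xyz":[-2.5,0,0],"angular":[0,0,0]},{"gripper":1,"xyz":[-2.8,0,0],"angular":[0,0,0]}]'

```text
clock: 18.98
position: [566.5, 20.8, 30.8]
ee_rot: [0.737, -0.675, 0.001, -0.001]
contact_force: [0.2, -2.5, -2.5]
gripper_width: 85.3
```

```bash
python3 - <<'E'
from look import *
im=pl(); b,_,_=snap('top')
cv2.imwrite('pics/st5.png',np.hstack([cv2.resize(im[100:300,170:400],None,fx=1.7,fy=1.7),cv2.resize(b[110:310,130:360],None,fx=1.7,fy=1.7)]))
E
```

```text
18.975 [ 0.20215897 -2.51190707 -2.53714257] -17.248007224928823 -7.8749750479291425 30.82421563553277
rear blue: x [-30.00693618  -8.9633596 ] z lo/hi [19.18499701 88.71176005] y [-69.87869693  54.36973037]
left rim [(-10, 65), (20, 41), (110, 67), (120, 66), (130, 66), (140, 66), (150, 67)]
```

View pics/st5.png

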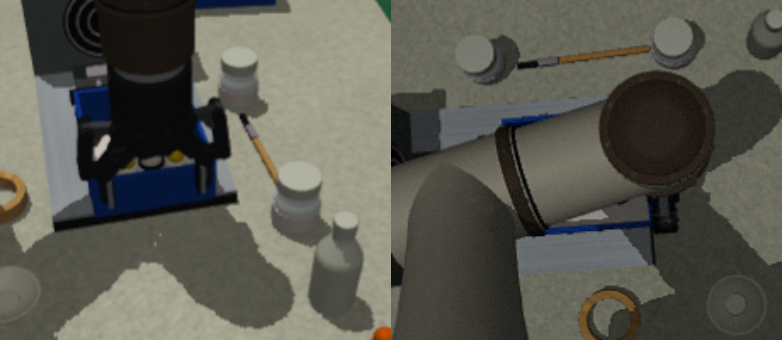

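Call:
move_arm --moves '[{"gripper":1,"xyz":[-0.3,0,0],"angular":[0,0,0]},{"gripper":1,"xyz":[-0.6,0,0],"angular":[0,0,0]},{"gripper":1,"xyz":[-0.9,0,0],"angular":[0,0,0]},{"gripper":1,"xyz":[-1.2,0,0],"angular":[0,0,0]},{"gripper":1,"xyz":[-1.5,0,0],"angular":[0,0,0]},{"gripper":1,"xyz":[-1.7,0,0],"angular":[0,0,0]},{"gripper":1,"xyz":[-1.9,0,0],"angular":[0,0,0]},{"gripper":1,"xyz":[-2.1,0,0],"angular":[0,0,0]}]'

```text
clock: 20.08
position: [564.8, 41.5, 31.0]
ee_rot: [0.737, -0.675, 0.001, -0.001]
contact_force: [0.6, -6.1, 1.2]
gripper_width: 85.3
```

Call:
move_arm --moves '[{"gripper":1,"xyz":[-0.1,0,0],"angular":[0,0,0]},{"gripper":1,"xyz":[-0.2,0,0],"angular":[0,0,0]},{"gripper":1,"xyz":[-0.3,0,0],"angular":[0,0,0]},{"gripper":1,"xyz":[-0.4,0,0],"angular":[0,0,0]},{"gripper":1,"xyz":[-0.5,0,0],"angular":[0,0,0]},{"gripper":1,"xyz":[-0.6,0,0],"angular":[0,0,0]}]'

```text
clock: 20.82
position: [564.3, 45.9, 31.0]
ee_rot: [0.737, -0.676, 0.001, 0.0]
contact_force: [1.8, -11.0, 0.7]
gripper_width: 85.7
```

Call:
move_arm --moves '[{"gripper":1,"xyz":[-0.07,0,0],"angular":[0,0,0]},{"gripper":1,"xyz":[-0.14,0,0],"angular":[0,0,0]},{"gripper":1,"xyz":[-0.21,0,0],"angular":[0,0,0]},{"gripper":1,"xyz":[-0.28,0,0],"angular":[0,0,0]},{"gripper":1,"xyz":[-0.35,0,0],"angular":[0,0,0]},{"gripper":1,"xyz":[-0.42,0,0],"angular":[0,0,0]}]'

```text
clock: 21.58
position: [563.9, 49.9, 31.0]
ee_rot: [0.737, -0.676, 0.001, 0.0]
contact_force: [1.5, -12.9, 1.4]
gripper_width: 85.7
```

```bash
cat > bf.py <<'E'
from tr import *
s=arm.read_state();p=s['position']-S;print(s['clock'],s['contact_force'],p@px,p@py,p[2])
for n in('top','side','wrist'):
    im,d,c,P,h,u,v=points(n); q=P-S;x=q@px;y=q@py
    f=(h[:,0]>105)&(h[:,0]<130)&(h[:,1]>150)&(P[:,2]>62)&(P[:,2]<70)&(abs(y+8)<62)&(x>90)&(x<215)
    b=(h[:,2]<45)&(h[:,1]<100)&(P[:,2]>42)&(P[:,2]<51)&(x>165)&(x<225)&(abs(y)<62)
    print(n,'front rim x',f.sum(),np.percentile(x[f],[2,98]) if f.sum() else '','buffer',b.sum(),np.percentile(x[b],[5,50,95]) if b.sum() else '')
E
python3 bf.py
```

```text
21.575 [  1.50115653 -12.89998051   1.39321082] 11.96642701058015 -7.814685260472166 31.029315744915845
top front rim x 83 [ 92.55061903 183.33844374] buffer 0 
side front rim x 68 [142.57560023 182.34649637] buffer 3 [184.10627473 184.49935082 187.02599033]
wrist front rim x 0  buffer 0
```

Call:
move_arm --moves '[{"gripper":1,"xyz":[-0.07,0,0],"angular":[0,0,0]},{"gripper":1,"xyz":[-0.14,0,0],"angular":[0,0,0]},{"gripper":1,"xyz":[-0.21,0,0],"angular":[0,0,0]},{"gripper":1,"xyz":[-0.28,0,0],"angular":[0,0,0]},{"gripper":1,"xyz":[-0.35,0,0],"angular":[0,0,0]}]'

```text
clock: 22.35
position: [563.6, 53.3, 31.0]
ee_rot: [0.737, -0.676, 0.001, 0.0]
contact_force: [2.4, -12.0, 2.5]
gripper_width: 85.4
```

Call:
move_arm --moves '[{"gripper":1,"xyz":[-0.06,0,0],"angular":[0,0,0]},{"gripper":1,"xyz":[-0.12,0,0],"angular":[0,0,0]}]'

```text
clock: 22.6
position: [563.5, 54.5, 31.0]
ee_rot: [0.737, -0.676, 0.001, 0.0]
contact_force: [3.0, -12.1, 1.4]
gripper_width: 85.7
```

Call:
move_arm --moves '[{"gripper":1,"xyz":[-0.05,0,0],"angular":[0,0,0]},{"gripper":1,"xyz":[-0.1,0,0],"angular":[0,0,0]}]'

```text
clock: 22.85
position: [563.4, 55.5, 31.0]
ee_rot: [0.737, -0.676, 0.001, 0.0]
contact_force: [2.8, -11.7, 1.0]
gripper_width: 85.4
```

Call:
move_arm --moves '[{"gripper":1,"xyz":[-0.05,0,0],"angular":[0,0,0]},{"gripper":1,"xyz":[-0.1,0,0],"angular":[0,0,0]}]'

```text
clock: 23.1
position: [563.4, 56.2, 31.0]
ee_rot: [0.737, -0.676, 0.001, 0.0]
contact_force: [3.9, -15.8, 0.4]
gripper_width: 85.2
```

Call:
move_arm --moves '[{"gripper":1,"xyz":[-0.05,0,0],"angular":[0,0,0]},{"gripper":1,"xyz":[-0.08,0,0],"angular":[0,0,0]}]'

```text
clock: 23.35
position: [563.3, 56.2, 31.0]
ee_rot: [0.737, -0.676, 0.002, 0.001]
contact_force: [3.3, -18.2, 1.1]
gripper_width: 85.5
```

Movement has stalled at y = 56.2 while the force climbs to 18 N, so the buffer is at its hard end. I retreat straight back, then up.

Call:
move_arm --moves '[{"gripper":1,"xyz":[0,0,0],"angular":[0,0,0]},{"gripper":1,"xyz":[0.2,0,0],"angular":[0,0,0]},{"gripper":1,"xyz":[0.8,0,0],"angular":[0,0,0]},{"gripper":1,"xyz":[2,0,0],"angular":[0,0,0]},{"gripper":1,"xyz":[4,0,0],"angular":[0,0,0]},{"gripper":1,"xyz":[6,0,0],"angular":[0,0,0]},{"gripper":1,"xyz":[8,0,-4],"angular":[0,0,0]},{"gripper":1,"xyz":[11,0,-9],"angular":[0,0,0]},{"gripper":1,"xyz":[15,0,-14],"angular":[0,0,0]},{"gripper":1,"xyz":[19,0,-18],"angular":[0,0,0]}]'

```text
clock: 24.6
position: [579.4, -132.3, 213.2]
ee_rot: [0.737, -0.676, 0.001, -0.001]
contact_force: [1.6, -1.1, -0.7]
gripper_width: 85.4
```

Call:
move_arm --moves '[{"gripper":1,"xyz":[6,0,0],"angular":[0,0,0]},{"gripper":1,"xyz":[10,0,-2],"angular":[0,0,0]},{"gripper":1,"xyz":[10,0,-2],"angular":[0,0,0]},{"gripper":1,"xyz":[10,0,-2],"angular":[0,0,0]}]'

```text
clock: 25.1
position: [587.4, -230.1, 230.3]
ee_rot: [0.737, -0.676, 0.0, -0.001]
contact_force: [0.7, 0.3, -1.0]
gripper_width: 85.3
```

```bash
python3 - <<'E'
from tr import *
import bf
a,_,_=snap('side'); b,_,_=snap('top')
tr('top');tr('side')
cv2.imwrite('pics/st6.png',np.hstack([cv2.resize(a[80:300,140:400],None,fx=1.5,fy=1.5),cv2.resize(b[100:320,70:330],None,fx=1.5,fy=1.5)]))
E
```

```text
25.1 [ 0.71871817  0.32114722 -0.97510473] -269.03826084050274 -6.840400044847749 230.27743733779124
top front rim x 329 [ 95.26260629 190.43296628] buffer 96 [195.68873979 198.06981703 213.30173595]
side front rim x 163 [ 98.73583443 188.92214482] buffer 1 [195.40767066 195.40767066 195.40767066]
wrist front rim x 0  buffer 0 
top rear 206 29.497120937986562 34.420066212278556 [-72.05664426  54.53879793] 65.63485432850746
top front 15 189.9805447899478 194.97615365311054 [-8.43959516 54.82566538] 65.07178734954701
L [-7.54875978e-04  5.50380983e+01] [-9.93389910e-03  6.49696387e+01]
R [-2.47141935e-04 -7.19145925e+01] [-1.30564821e-03  6.59699487e+01]
side rear 108 25.835386454638726 30.725159741867113 [-34.68336729  24.00467995] 57.50431572720858
side front 113 184.65936827456952 189.6558204390994 [-38.39449695  53.80392735] 61.376487765403645
L [-1.85450731e-03  5.59577134e+01] [8.60990281e-05 6.12362056e+01]
R [-0.34809136 25.2620481 ] [   0.96122684 -119.90523273]
```

View pics/st6.png

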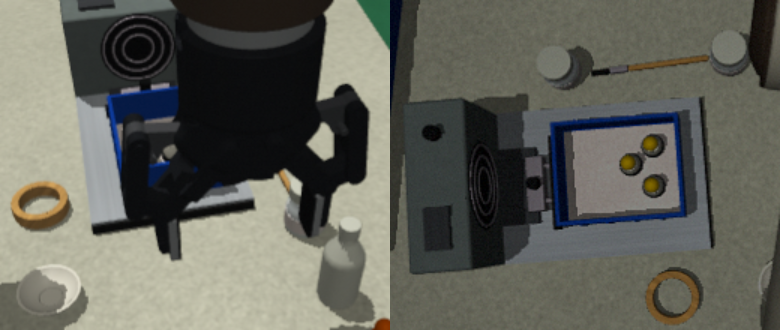

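The top view shows the tray flat and square on the deck against the buffer, its rear about 29 mm past the step. All three figures stand at (652,145), (630,163) and (653,186), and the bystanders are in place.

```bash
python3 -c "
from bench import arm
print(arm.job_done())"
```

```text
the job is handed in; nothing more can be done
None
```

The tray is flat on the drying platform with the buffer pressed in, and I handed the job in at about 25 s of the 58 s allowed; `job_done` gives no verdict.

**What I did:**
- I gripped the tray's front wall, tipped the nose up about 0.17 rad, squared the tray and set the nose about 20 mm past the step. I then released it and waited about half a second with the rear on the table.
- I pushed from behind with the fingers spread. Near the tipping point, finger friction was holding the rear down, with 12.7 N of push. Raising the fingers about 7 mm let it tip flat, and the force dropped to zero.
- I pushed the tray along the deck until it stopped moving and the force climbed from about 12 N to 18 N, which I took as the buffer's hard end. Then I backed off and lifted clear.

**Last checks:**
- **Position:** the tray spans about 29.5 to 190 mm from the step, about 8.5 mm off the middle line, with yaw within a few mrad and both rims at about 66 mm.
- **Buffer:** its face started at about 178 mm and the tray front now stands at 189 to 190 mm, so it is pressed in about 11 to 12 mm. This is camera-based and good to about 2 mm, so the stall is the firmer evidence.
- **Figures and surroundings:** all three figures are upright and the bystanders look unmoved. I checked the bystanders by eye, not by measurement.
- **Disagreements:** in the final side view the gripper hid much of the tray, so its fits for the rear and one side wall were poor. I relied on the top view there.

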